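Find the high spot of a bent pan lid with a plunger indicator

TASK

The round pan lid on the checking stand has a bent rim. Slide the dial indicator towards the lid by its upright post until its sprung plunger is pressed in about 5 mm against the rim, then turn the lid by its crank handle to find the one highest spot of the whole rim (it also has a lower bump), and leave the lid standing with that highest spot against the plunger. Do not force the lid's spindle sideways off its centre or drive the plunger to the end of its travel, and leave the other things on the table where they are.

Things in the scene. Friction and masses are not known exactly. Their poses are not given: they have to be found in the camera images.
- stand: Low checking stand of aluminium and steel, fixed to the table, 75 mm wide, 345 mm long (from y = -85 to +260 mm in its own frame). Origin: on the table under the vertical turning axis of the lid; z is that axis; y runs along the rail from the lid towards the indicator. It carries lid, crank and indicator.
- lid_axis (a point): Centre of the domed steel pan lid, on its turning axis, 50 mm above the table like the rim. The spindle's rubber bush gives 1 mm sideways per 14 N; forced 1.8 mm off the stand's axis it is spoilt. Rim surface: 87.5 mm from the axis where true, 5 mm more at the highest spot, 3 mm more at a second, lower bump; both smooth, 80 degrees wide, at places that differ each time. The lid turns with the crank endlessly either way (drag 0.12 N m) and stays where left.
- handle_grip (a point): Middle of the crank's upright black round handle, 22 mm in diameter, from 82 to 128 mm above the table; the point lies at 110 mm, 50 mm from the lid's axis. The crank arm below reaches 81 mm above the table. The handle goes round with the lid and spins freely about itself, so a hand can lead it round without turning. A hand that leaves its circle forces the spindle sideways.
- post_grip (a point): Upright black round post on the indicator carriage, 16 mm in diameter, from 38 to 95 mm above the table; the point lies on its axis 80 mm above the table. The round gauge body (44 mm in diameter, top at 63 mm, face upward) has its centre 52 mm from the post on the side of the lid.
- carriage (a joint): How far the indicator carriage is slid along the rail towards the lid (along the stand's -y), m; 0 = fully drawn back, 0.04 = end of rail. It needs about 8 N plus the plunger's push and stays where it is left.
- plunger_tip (a point): Foremost point of the plunger's round steel tip (10 mm ball, 50 mm above the table), which faces the lid's axis along the stand's -y. While the plunger is pressed it rests on the rim, so its distance from the axis along the stand's y is the rim's radius there.
- plunger (a joint): How far the plunger is pressed into the gauge, m: 0 = fully out, 0.016 = end of its travel. Spring: 1.2 N at 0, 0.4 N more per mm. The black pointer on the gauge's white upward face shows it too: 0 points away from the lid and it turns clockwise seen from above by one small tick per mm (20 degrees), every fifth tick long.
- salt_shaker: Bystander: clear shaker with grey top, 44 mm wide, 90 mm tall, origin at the centre of its underside.
- small_dish: Bystander: small round dish, 90 mm wide, 20 mm tall, origin at the centre of its underside.
- spoon: Bystander: steel spoon, 188x38x15 mm, origin at the centre of its underside.
- tape_roll: Bystander: roll of tape lying flat, 104 mm wide, 25 mm tall, origin at the centre of its underside.

How it is judged:
On the way:
1. the indicator is slid up, with its plunger pressed in about 5 mm (3 to 7.5 mm) (value of joint plunger between 0.003 and 0.0075 m), for 0.3 s.
At the end, for the whole second after the job is handed in: The plunger is still pressed in by more than 2 mm and rests on the rim's highest spot: its tip stands within 1.2 mm of the greatest distance (92.5 mm) from the lid's axis, about 12 degrees of turn either way; the lid is at rest (value of joint plunger above 0.002 m and horizontal distance between plunger_tip and lid_axis above 0.0913 m and velocity of joint crank between -0.05 and 0.05 rad/s); the robot touches nothing.
It fails at once if the plunger is driven to the end of its travel (more than 14 mm) (value of joint plunger above 0.014 m).
It fails at once if the lid's spindle is forced sideways more than 1.8 mm off the stand's axis (about 25 N) (horizontal distance between lid_axis and stand above 0.0018 m).
It fails at once if a bystander is shifted by more than 30 mm (distance of any of salt_shaker, small_dish, spoon, tape_roll from where it was at the start of the episode above 0.03 m).
It also fails if it takes over 72 s, if anything falls off the work surface, if the arm or the gripper's body presses on something with over 40 N, if the wrist force passes 120 N, or if a joint passes its speed limit or range.

ROBOT

A 6-joint arm with a two-finger parallel gripper is mounted at the origin on a cart in front of the work surface, level with it; the furniture and walls round the work are solid. World frame = base frame: x ahead of the robot, y to its left, z up, the work surface at z = 0. Lengths are in m, angles in rad, forces in N, time in s.
With the tool pointing down it reaches from about 0.275 to 0.725 m from the base axis. Payload 15.9 kg.
Tool frame: the origin (TCP) lies at the very end of the fingers, on their centre line; the grasp point (between the pads) lies 19 mm behind it; z points along the fingers, x is the direction in which the jaws open and shut, and the axes are right-handed (so a half turn about z gives the same grasp; the last joint's range is limited). The gripper opens to 85 mm and grips with 20 to 120 N. Pads are 22 mm wide; open, the fingers measure 114 mm over their backs; the gripper's body (76 mm by 85 mm) begins 54 mm behind the grasp point. The pads swing forward as they close: fully open they stand 13 mm farther back than shut.
Start: joints at [1.168, 0.213, -0.034, 1.323, 0, 1.571], TCP at [0.196, 0.46, 0.231] pointing down, gripper open.
Joint ranges: [-2.98, 2.98], [-0.74, 1.72], [-1.14, 1.35], [-2.1, 2.04], [-1.57, 1.44], [-3.14, 3.14]. Speed limits (rad/s): [1.89, 1.89, 2.39, 2.57, 3.14, 3.14].

INTERFACE

Orientations are given as a unit quaternion [x, y, z, w].
In Python, from rig import bot, effector, kinematics, status, optics, job gives the robot as it stands. Calls block until the motion is done:
- bot.move_pose(position, orientation): joint-space move of the TCP to a pose.
- bot.move_l(position, ori=None, speed=0.15): straight line of the TCP; ori=None keeps the orientation; speed is the mean speed in m/s.
- bot.move_j(angles): joint-space move.
- effector.let_go() and effector.clamp(effort=None): open the fingers fully, or close them until they stop; effort is the grip in N (None keeps the last).
- bot.hold(seconds).
- kinematics.inverse_kinematics(position, orientation): joint angles nearest the present ones, or None.
- status.state(): the state.
- optics.grab_frame(name): name is "scene" or "top" or "wrist"; returns a dict with "image" (400x640x3 uint8, red, green, blue), "range_z" (400x640 float32, m along the optical axis (not along the pixel's ray), 0 where there is no reading), "fx", "fy", "cx", "cy" (pixels), "distortion" ([k1, k2, p1, p2, k3] as OpenCV has them; the pictures are not rectified), "T" (4x4, takes a point from camera to world coordinates). Camera axes: x right, y down, z forward; pixel columns grow to the right and rows downward; lengths in m; the calibration is good to about 2 mm. A picture is of the moment at which its call begins.
A pose or a line that the arm cannot do raises bot.Unreachable and nothing moves.
- job.finish_job(): hands the job in, once; it reports no verdict.
The state is a dict: "time_s": time; "q": joint angles; "dq": joint speeds; "effort": joint torques, N m; "tool_pos": TCP position; "tool_rot": TCP orientation; "force": force on the tool from outside, world axes, zero at the start; "moment": the same for the moment, N m; "gripper_width": opening from 0.0 (shut) to 1.0 (fully open).
Only numpy, scipy, OpenCV 4.12 (cv2) and the standard library are available. Lean on these libraries where they do the work, as an engineer would, in place of code of your own. Each camera call takes 0.05 s, during which the arm holds its last target.

## Working session

There is one attempt and no reset: what is moved stays moved. The work goes in short steps, each a Python script; the robot and the scene stay as the last script left them, time stands still between calls to the robot, and variables do not carry over. Pictures are saved under pics/ and viewed, and the job is handed in when it is done.

```bash
mkdir -p pics; ls
python3 - <<'E'
from rig import optics,status
import cv2,numpy as np
for n in("scene","top","wrist"):
    f=optics.grab_frame(n); cv2.imwrite(f"pics/{n}0.png",f["image"][:,:,::-1]); np.savez(f"{n}0.npz",**f)
    print(n,f["fx"],f["cx"],f["cy"],f["distortion"],np.round(f["T"],3).tolist())
s=status.state();print(s["time_s"],s["tool_pos"],s["tool_rot"],s["force"])
E
```

```text
pics
scene 475.5801385209625 315.185245361313 203.32545026184394 [0.03307061 0.         0.         0.         0.        ] [[0.734, -0.319, 0.6, -0.179], [-0.679, -0.366, 0.636, -0.662], [0.016, -0.874, -0.485, 0.664], [0.0, 0.0, 0.0, 1.0]]
top 433.15180523066437 315.4839759795831 199.2369615632987 [-0.04271802  0.          0.          0.          0.        ] [[0.004, -0.993, 0.115, 0.424], [-1.0, -0.006, -0.019, 0.102], [0.02, -0.115, -0.993, 1.141], [0.0, 0.0, 0.0, 1.0]]
wrist 303.51056609185645 320.8583741393161 198.78605689813557 [-0.05490393  0.          0.          0.          0.        ] [[0.393, 0.868, 0.303, 0.119], [0.92, -0.371, -0.13, 0.492], [-0.001, 0.33, -0.944, 0.374], [0.0, 0.0, 0.0, 1.0]]
0.15 [0.19590952 0.45973012 0.23093093] [ 8.34266534e-01  5.51361190e-01 -3.57145177e-04  2.47656209e-04] [-0.02951323  0.21984176  0.54400039]
```

View pics/top0.png

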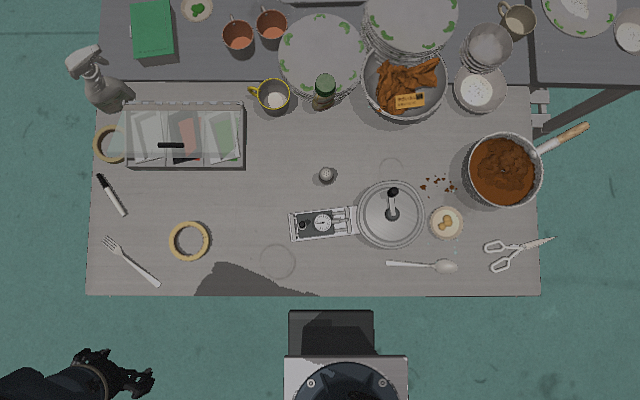

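View pics/scene0.png

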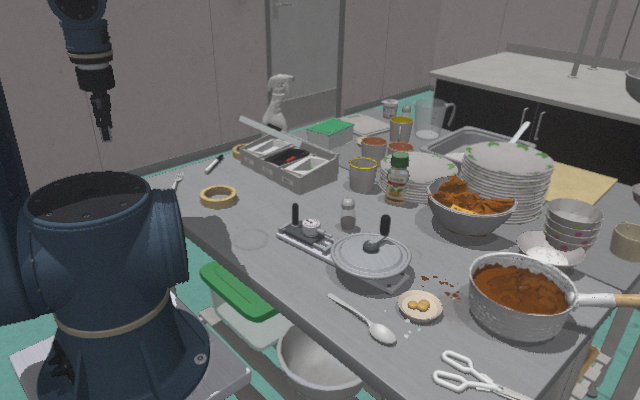

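The top view shows the lid centre near (391,214), the crank handle top near (393,191), the post near (302,225) and the gauge near (322,223). I'll measure these next.

```bash
cat > h.py <<'E'
import numpy as np,cv2
def cloud(f):
    z=f["range_z"].astype(float);h,w=z.shape
    K=np.array([[f["fx"],0,f["cx"]],[0,f["fy"],f["cy"]],[0,0,1.]])
    u,v=np.meshgrid(np.arange(w),np.arange(h))
    p=cv2.undistortPoints(np.stack([u,v],-1).reshape(-1,1,2).astype(np.float64),K,np.array(f["distortion"],float)).reshape(h,w,2)
    P=np.dstack([p*z[...,None],z]); T=np.array(f["T"])
    W=P@T[:3,:3].T+T[:3,3]; W[z==0]=np.nan
    return W
def project(f,X):
    T=np.linalg.inv(np.array(f["T"]));K=np.array([[f["fx"],0,f["cx"]],[0,f["fy"],f["cy"]],[0,0,1.]])
    return cv2.projectPoints(np.array(X,float).reshape(-1,3),cv2.Rodrigues(T[:3,:3])[0],T[:3,3],K,np.array(f["distortion"],float))[0].reshape(-1,2)
E
python3 - <<'E'
from h import *
f=dict(np.load("top0.npz")); W=cloud(f)
im=f["image"][:,:,::-1][160:280,270:470]; cv2.imwrite("pics/topc.png",cv2.resize(im,None,fx=4,fy=4,interpolation=cv2.INTER_CUBIC))
for u,v in [(391,214),(393,191),(393,200),(302,225),(301,223),(322,223),(360,214),(420,214),(240,260)]: print(u,v,np.round(W[v,u],4))
for n in("top","scene"):
    f=dict(np.load(n+"0.npz"));W=cloud(f)
    g=f["image"].astype(int).max(2)<60
    for nm,lo,hi,(x0,x1,y0,y1) in [("handle",.085,.127,(.3,.5,-.2,.1)),("handtop",.120,.135,(.3,.5,-.2,.1)),("post",.066,.093,(.3,.5,.05,.25)),("posttop",.09,.1,(.3,.5,.05,.25))]:
        m=(W[...,2]>lo)&(W[...,2]<hi)&(W[...,0]>x0)&(W[...,0]<x1)&(W[...,1]>y0)&(W[...,1]<y1)&g
        if m.sum(): 
            p=W[m]; print(n,nm,m.sum(),np.round(p.mean(0),4),np.round(p.min(0),4),np.round(p.max(0),4))
E
```

```text
391 214 [ 0.5112 -0.1046  0.0822]
393 191 [ 0.562  -0.101   0.1296]
393 200 [ 0.5459 -0.11    0.0827]
302 225 [0.4824 0.1141 0.0953]
301 223 [0.4873 0.1166 0.0946]
322 223 [0.4894 0.0648 0.0633]
360 214 [ 0.5133 -0.0316  0.0528]
420 214 [ 0.5139 -0.1842  0.0535]
240 260 [ 0.3955  0.2765 -0.0021]
top post 13 [0.4835 0.1144 0.0903] [0.4779 0.1093 0.0872] [0.4924 0.1214 0.0929]
top posttop 27 [0.4852 0.1154 0.0938] [0.48   0.1093 0.0903] [0.4924 0.1214 0.0959]
scene post 51 [0.4807 0.1096 0.0805] [0.4761 0.1038 0.0664] [0.4859 0.1159 0.0927]
scene posttop 18 [0.4817 0.1114 0.0929] [0.4763 0.1038 0.0904] [0.4864 0.1174 0.0962]
```

View pics/topc.png

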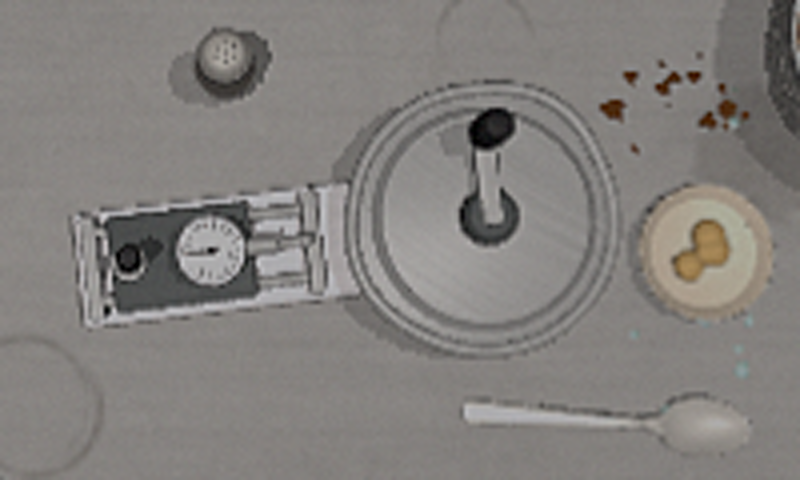

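Run:
```python
from h import *
from rig import status,kinematics
from scipy.spatial.transform import Rotation as R
f=dict(np.load("wrist0.npz")); s=status.state(); q=R.from_quat(s["tool_rot"]).as_matrix()
T=f["T"]; print("tool",np.round(q,3)); print("cam in tool",np.round(q.T@(T[:3,3]-s["tool_pos"]),4),np.round(q.T@T[:3,:3],3))
yd=np.array([.485,.115])-np.array([.513,-.107]);yd/=np.linalg.norm(yd)
for sg in(1,-1):
    x=np.array([yd[1],-yd[0],0])*sg; z=np.array([0,0,-1]);M=np.c_[x,np.cross(z,x),z]
    o=R.from_matrix(M).as_quat()
    for p in ([.47,.05,.3],[.485,.115,.061],[.485,.115,.2],[.46,-.107,.091],[.56,-.107,.091],[.56,-.107,.091]):
        k=kinematics.inverse_kinematics(p,o); print(sg,p,None if k is None else np.round(k,2))
```

```text
tool [[ 0.392  0.92  -0.   ]
 [ 0.92  -0.392 -0.001]
 [-0.001  0.    -1.   ]]
cam in tool [-0.0004 -0.0836 -0.1426] [[ 1.    -0.001 -0.   ]
 [ 0.001  0.944  0.33 ]
 [ 0.    -0.33   0.944]]
1 [0.47, 0.05, 0.3] [0.11 0.16 0.07 1.48 0.   1.55]
1 [0.485, 0.115, 0.061] [ 0.23  0.31 -0.35  0.91  0.    1.68]
1 [0.485, 0.115, 0.2] [ 0.23  0.22 -0.11  1.25  0.    1.68]
1 [0.46, -0.107, 0.091] [-0.23  0.23 -0.38  0.96  0.    1.22]
1 [0.56, -0.107, 0.091] [-0.19  0.42 -0.11  1.04  0.    1.26]
1 [0.56, -0.107, 0.091] [-0.19  0.42 -0.11  1.04  0.    1.26]
-1 [0.47, 0.05, 0.3] [ 0.11  0.16  0.07  1.48  0.   -1.59]
-1 [0.485, 0.115, 0.061] [ 0.23  0.31 -0.35  0.91  0.   -1.46]
-1 [0.485, 0.115, 0.2] [ 0.23  0.22 -0.11  1.25  0.   -1.46]
-1 [0.46, -0.107, 0.091] [-0.23  0.23 -0.38  0.96  0.   -1.92]
-1 [0.56, -0.107, 0.091] [-0.19  0.42 -0.11  1.04  0.   -1.89]
-1 [0.56, -0.107, 0.091] [-0.19  0.42 -0.11  1.04  0.   -1.89]
```

View pics/wrist0.png

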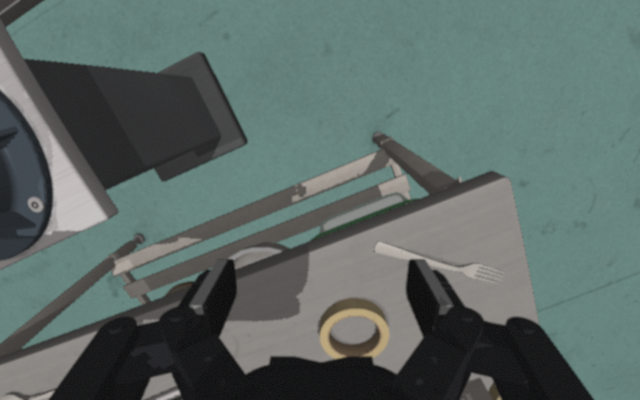

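```bash
cat >> h.py <<'E'
from scipy.spatial.transform import Rotation as R
def ori(yd):
    yd=np.array(yd[:2])/np.linalg.norm(yd[:2]); y=np.array([yd[0],yd[1],0]);z=np.array([0,0,-1.])
    return R.from_matrix(np.c_[np.cross(y,z),y,z]).as_quat()
E
python3 - <<'E'
from h import *
from rig import bot,optics,status
o=ori([-.028,.222])
bot.move_pose([.505,-.02,.26],o); bot.hold(.3)
f=optics.grab_frame("wrist"); cv2.imwrite("pics/w1.png",f["image"][:,:,::-1]); np.savez("w1.npz",**f)
print(status.state()["time_s"])
E
```

```text
3.2833
```

View pics/w1.png

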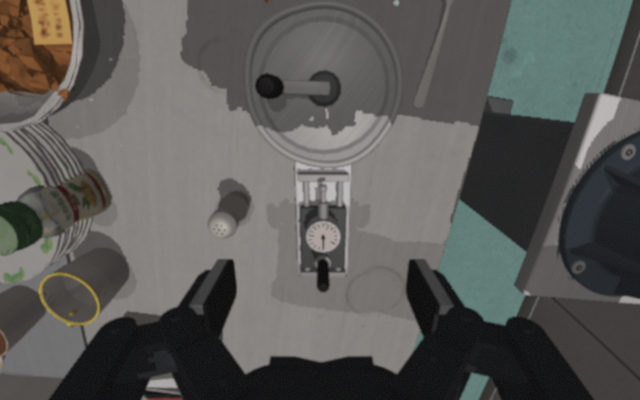

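The wrist view shows the hub at (324,88), handle at (270,86), gauge at (323,238) and post at (323,275). The pointer shows 0, pointing away from the lid.

Run:
```python
from h import *
f=dict(np.load("w1.npz"));W=cloud(f)
for u,v in [(324,75),(324,88),(336,95),(320,100),(270,86),(268,82),(290,88),(323,238),(323,265),(323,285),(324,155),(310,215),(348,260)]: print(u,v,np.round(W[v,u],4))
A=[.513,-.107]
def pts(lo,hi,x0,x1,y0,y1,dark=None):
    m=(W[...,2]>lo)&(W[...,2]<hi)&(W[...,0]>x0)&(W[...,0]<x1)&(W[...,1]>y0)&(W[...,1]<y1)
    if dark: m&=f["image"].max(2)<dark
    p=W[m]; print(m.sum(),np.round(p.mean(0),4),np.round(p.min(0),4),np.round(p.max(0),4)); return p
print("handle");pts(.122,.135,.5,.62,-.2,0);pts(.086,.12,.5,.62,-.2,0)
print("post");pts(.09,.1,.42,.55,.05,.2);pts(.068,.09,.42,.55,.08,.2)
print("gauge");pts(.058,.067,.42,.55,.03,.1)
# rim: outermost radius points z>.04 by angle
m=(W[...,2]>.035)&(W[...,2]<.07)&(np.hypot(W[...,0]-A[0],W[...,1]-A[1])<.1)
p=W[m]; c,r=cv2.minEnclosingCircle(p[:,:2].astype(np.float32)); print("enc",c,r)
import scipy.optimize as so
th=np.degrees(np.arctan2(p[:,1]-A[1],p[:,0]-A[0])); rr=np.hypot(p[:,0]-A[0],p[:,1]-A[1])
for a in range(-180,180,15):
    k=(th>=a)&(th<a+15); print(a,k.sum(),round(np.percentile(rr[k],97)*1e3,1) if k.sum() else None,end="; ")
c=f["image"][:,:,::-1][0:180,230:420]; cv2.imwrite("pics/w1c.png",cv2.resize(c,None,fx=3.3,fy=3.3,interpolation=cv2.INTER_CUBIC))
```

```text
324 75 [ 0.5161 -0.1232  0.0807]
324 88 [ 0.5145 -0.111   0.0828]
336 95 [ 0.5016 -0.1059  0.0789]
320 100 [ 0.5171 -0.099   0.0803]
270 86 [ 0.5608 -0.1061  0.1287]
268 82 [ 0.5627 -0.1092  0.129 ]
290 88 [ 0.5483 -0.1068  0.0822]
323 238 [0.4933 0.0625 0.064 ]
323 265 [0.4877 0.106  0.0552]
323 285 [0.4875 0.1092 0.0949]
324 155 [ 0.5049 -0.0382  0.0524]
310 215 [0.5123 0.0472 0.0317]
348 260 [4.466e-01 1.261e-01 1.000e-04]
handle
478 [ 0.5637 -0.1061  0.1272] [ 0.5539 -0.1165  0.1221] [ 0.575  -0.0957  0.1301]
96 [ 0.5555 -0.106   0.1048] [ 0.5535 -0.1157  0.0875] [ 0.5624 -0.0956  0.12  ]
post
116 [0.488  0.1116 0.0937] [0.4807 0.1055 0.09  ] [0.4954 0.1195 0.0964]
130 [0.4889 0.1079 0.0793] [0.4807 0.1052 0.0681] [0.4957 0.1153 0.0899]
gauge
883 [0.4945 0.0599 0.0623] [0.473  0.0398 0.058 ] [0.5158 0.083  0.0658]
enc (0.5175896286964417, -0.10988584160804749) 0.09033574908971786
-180 787 83.7; -165 835 84.7; -150 886 85.9; -135 933 87.1; -120 975 88.0; -105 1019 89.3; -90 1029 89.6; -75 1036 90.4; -60 1075 92.3; -45 1077 93.6; -30 985 92.4; -15 469 90.5; 0 393 87.8; 15 785 85.3; 30 745 84.4; 45 705 83.1; 60 681 82.5; 75 664 81.7; 90 675 82.5; 105 691 83.3; 120 701 83.0; 135 693 81.9; 150 715 82.1; 165 753 83.1;
```

View pics/w1c.png

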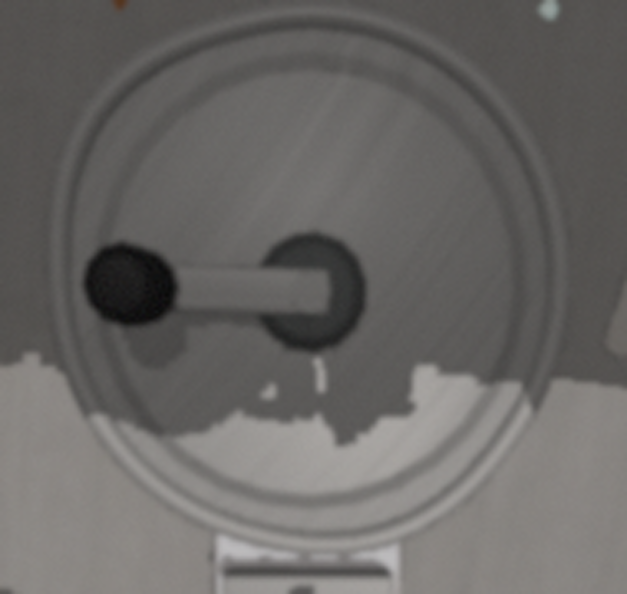

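Run:
```python
from h import *
from rig import bot,optics,status,effector
f=dict(np.load("w1.npz"))
# hub centre: ray through hub disc centre at z=.0805 ; several heights
K=np.array([[f["fx"],0,f["cx"]],[0,f["fy"],f["cy"]],[0,0,1.]])
def ray(u,v,z):
    p=cv2.undistortPoints(np.array([[[u,v]]],float),K,f["distortion"])[0,0]; d=f["T"][:3,:3]@[p[0],p[1],1]; c=f["T"][:3,3]
    return c+d*(z-c[2])/d[2]
print("hub",ray(230+312/3.3,291/3.3,.079))
W=cloud(f)
m=(W[...,2]>.076)&(W[...,2]<.0805)&(np.hypot(W[...,0]-.515,W[...,1]+.11)<.025)
pp=W[m]; print(m.sum(),cv2.minEnclosingCircle(pp[:,:2].astype(np.float32)))
C=np.array([.515,-.110]); Pst=np.array([.488,.1126]); yd=Pst-C; yd/=np.linalg.norm(yd); print(yd)
o=ori(yd)
bot.move_pose([*Pst,.15],o)
bot.move_l([*Pst,.061],speed=.1)
s0=status.state()["force"]
effector.clamp(30); s=status.state()
print(s["gripper_width"],s["force"]-np.array(s0),s["tool_pos"],s["time_s"])
f=optics.grab_frame("wrist"); cv2.imwrite("pics/w2.png",f["image"][:,:,::-1]); np.savez("w2.npz",**f)
```

```text
hub [ 0.51395197 -0.11096532  0.079     ]
615 ((0.5195844173431396, -0.11047997325658798), 0.02084534429013729)
[-0.12041128  0.99272409]
0.17232539940679134 [-13.84262367  -0.7506932   14.39675304] [0.48622517 0.11240178 0.06094612] 5.6917
```

View pics/w2.png

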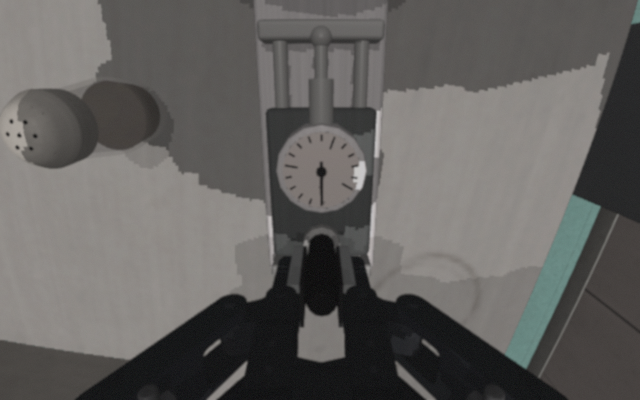

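```bash
cat >> h.py <<'E'
def dial(im,c,r0,r1,away):
    """pointer angle clockwise (image) from direction 'away' (image vec) in mm"""
    g=cv2.cvtColor(im,cv2.COLOR_RGB2GRAY).astype(np.float32)
    a0=np.arctan2(away[1],away[0]); a=np.radians(np.arange(0,360,1.)); r=np.linspace(r0,r1,30)
    X=(c[0]+np.cos(a0+a)[:,None]*r).astype(np.float32);Y=(c[1]+np.sin(a0+a)[:,None]*r).astype(np.float32)
    S=cv2.remap(g,X,Y,cv2.INTER_LINEAR).mean(1); d=S.max()-S
    i=int(d.argmax()); k=np.arange(-12,13); w=d[(i+k)%360]; w=np.clip(w-w.max()*.4,0,None)
    ang=i+(w*k).sum()/w.sum()
    return ((ang+20)%360-20)/20, d.max()
E
python3 - <<'E'
from h import *
from rig import bot,optics,status
yd=np.array([-.1204,.9927]);P=np.array([.4862,.1124])
f=np.load("w2.npz");print(dial(f["image"],(321,170.5),9,27,(0,1)))
for d in (.0,.008,.014):
    bot.move_l([*(P-yd*d),.061],speed=.04); bot.hold(.2)
    s=status.state(); f=optics.grab_frame("wrist"); print(d,dial(f["image"],(321,170.5),9,27,(0,1)),np.round(s["force"],1),np.round(s["tool_pos"],4))
cv2.imwrite("pics/w3.png",f["image"][:,:,::-1])
print(s["time_s"])
E
```

```text
(np.float64(-0.011896356269674868), np.float32(76.39525))
0.0 (np.float64(0.02827676479201422), np.float32(76.47386)) [-4.3 -1.   4.5] [0.4861 0.1124 0.061 ]
0.008 (np.float64(0.004124288904666961), np.float32(77.97197)) [-4.1  2.6  5.8] [0.4871 0.1047 0.061 ]
0.014 (np.float64(0.021416935766444923), np.float32(75.50752)) [-3.7  1.8  4.2] [0.4878 0.0987 0.061 ]
7.3417
```

View pics/w3.png

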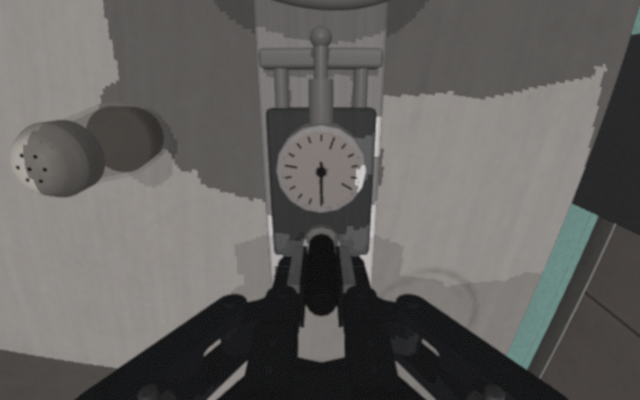

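Run:
```python
from h import *
from rig import bot,optics,status
yd=np.array([-.1204,.9927]);P=np.array([.4862,.1124])
d=.020
while d<.0385:
    bot.move_l([*(P-yd*d),.061],speed=.04); bot.hold(.15)
    s=status.state(); f=optics.grab_frame("wrist"); r,_=dial(f["image"],(321,170.5),9,27,(0,1)); print(round(d,4),round(r,2),np.round(s["force"],1),np.round(s["tool_pos"],4))
    if r>4.6: break
    d+= .003 if r<1 else min(5-r,3)*.001
bot.hold(.4)
cv2.imwrite("pics/w4.png",f["image"][:,:,::-1])
print(s["time_s"])
```

```text
0.02 0.02 [-2.9  2.3  4.8] [0.4886 0.0928 0.061 ]
0.023 1.48 [-4.7  5.2  4.7] [0.4888 0.0902 0.061 ]
0.026 3.92 [-3.6  7.7  5.2] [0.4892 0.0874 0.061 ]
0.0271 4.69 [-4.7  8.8  4.5] [0.4893 0.0865 0.0611]
9.1917
```

View pics/w4.png

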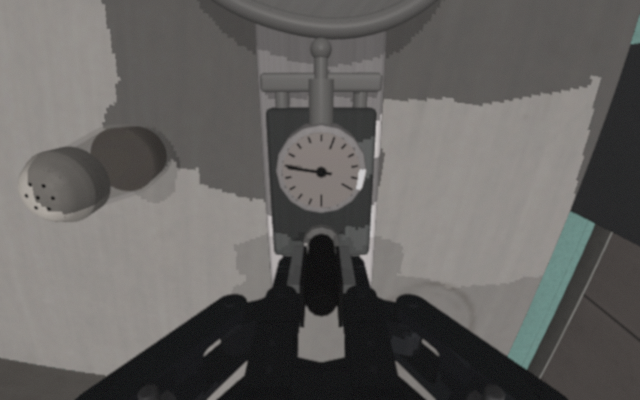

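Dial reads about 4.7 mm. I'll release and go over the handle, with the jaws tangential.

Run:
```python
from h import *
from rig import bot,optics,status,effector
effector.let_go(); 
p=status.state()["tool_pos"]; bot.move_l([p[0],p[1],.17],speed=.15)
hd=np.array([.996,.094])
bot.move_pose([.5625,-.1063,.19],ori(hd)); bot.hold(.2)
for n in("wrist","top"):
    f=optics.grab_frame(n); cv2.imwrite(f"pics/{n}5.png",f["image"][:,:,::-1]); np.savez(n+"5.npz",**f)
s=status.state();print(s["time_s"],s["q"],s["force"])
t=f["image"][:,:,::-1][160:280,270:470]; cv2.imwrite("pics/top5c.png",cv2.resize(t,None,fx=4,fy=4,interpolation=cv2.INTER_CUBIC))
```

```text
12.6333 [-1.85944901e-01  3.72739317e-01  7.78734149e-02  1.27588189e+00
  3.58749896e-05 -2.81292136e-01] [ 0.20260348  0.2135508  -0.02750766]
```

View pics/wrist5.png

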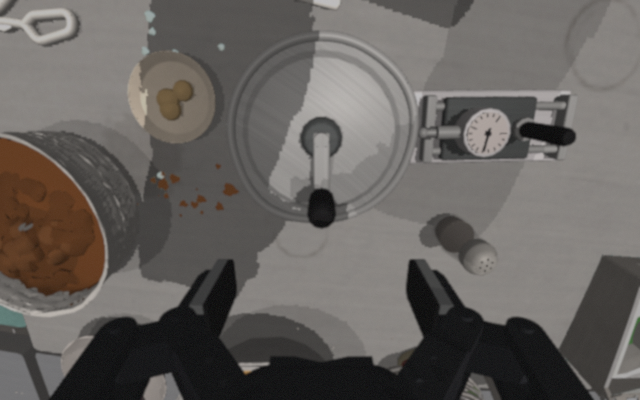

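View pics/top5c.png

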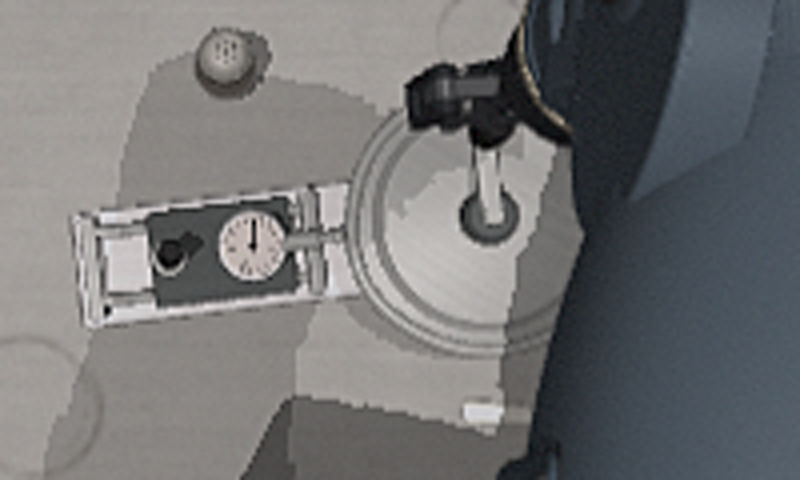

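Run:
```python
from h import *
f=dict(np.load("wrist5.npz"));W=cloud(f)
m=(W[...,2]>.123)&(W[...,2]<.135)&(np.hypot(W[...,0]-.563,W[...,1]+.106)<.03)
p=W[m];print("handle top",m.sum(),p.mean(0),p.min(0),p.max(0))
g=cv2.cvtColor(f["image"],cv2.COLOR_RGB2GRAY)
# gauge
m=(W[...,2]>.058)&(W[...,2]<.067)&(W[...,1]>.0)&(W[...,1]<.09)&(g>120);p=W[m];print("gauge",p.mean(0),p.min(0),p.max(0))
m=(W[...,2]>.075)&(W[...,2]<.084)&(np.hypot(W[...,0]-.513,W[...,1]+.11)<.03)&(g<100);p=W[m];print("hub",p.mean(0),p.min(0),p.max(0))
for n in("top5","wrist5"):
    f=dict(np.load(n+".npz"));print(n,np.round(project(f,[[.4954-.0,.0344,.063],[.513,-.111,.08],[.5628,-.1063,.128]]),1))
f=np.load("top5.npz");print(dial(f["image"],(333,221.25),1.5,5.5,(-320,38)))
f=np.load("wrist5.npz");print(dial(f["image"],(487.5,132),5,16,(1,0.0)))
c=f["image"][:,:,::-1][0:230,210:440]; cv2.imwrite("pics/w5c.png",cv2.resize(c,None,fx=2.6,fy=2.6,interpolation=cv2.INTER_CUBIC))
c=f["image"][:,:,::-1][80:180,410:590]; cv2.imwrite("pics/w5d.png",cv2.resize(c,None,fx=4,fy=4,interpolation=cv2.INTER_CUBIC))
```

```text
handle top 558 [ 0.5627132  -0.10676665  0.12738792] [ 0.55378028 -0.11685278  0.12302287] [ 0.57414072 -0.09653159  0.13021022]
gauge [0.4961712  0.03523305 0.06257709] [0.4752494  0.01499024 0.05876468] [0.59958384 0.06039006 0.06544434]
hub [ 0.51133589 -0.11205841  0.07892211] [ 0.4977537  -0.1288663   0.07502003] [ 0.53023478 -0.09454894  0.08266464]
top5 [[334.2 220.7]
 [393.4 213.4]
 [395.1 190.8]]
wrist5 [[486.  131.3]
 [321.4 137.1]
 [321.4 215.4]]
(np.float64(4.836093830386083), np.float32(145.85243))
(np.float64(5.060188068719034), np.float32(78.84976))
```

View pics/w5c.png

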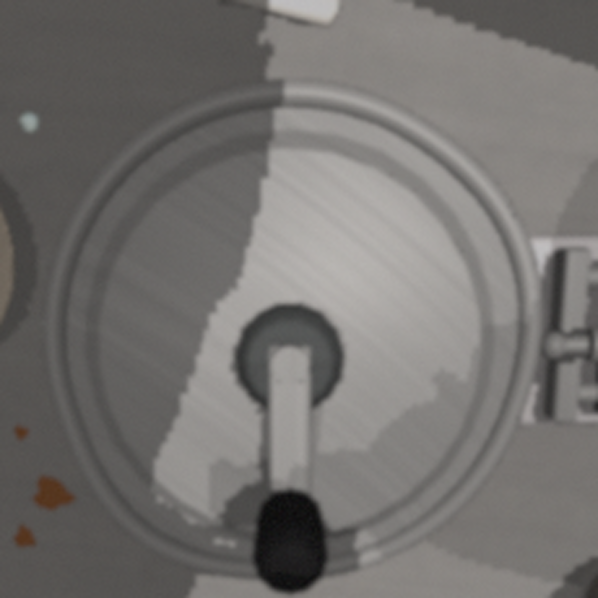

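View pics/w5d.png

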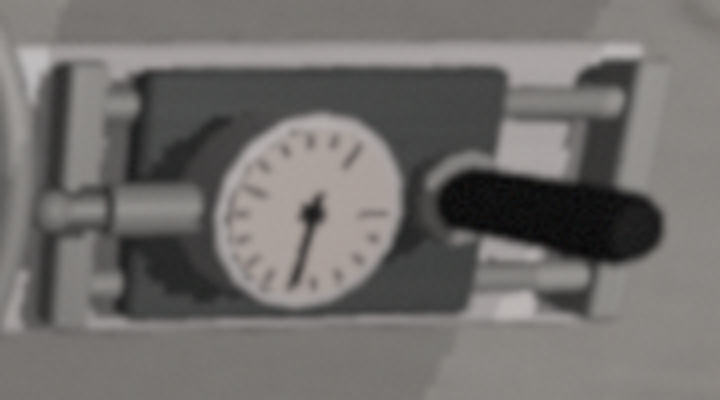

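Run:
```python
from h import *
from rig import bot,optics,status,effector
f0=np.array(status.state()["force"])
bot.move_l([.5628,-.1066,.091],speed=.08); 
print(np.round(status.state()["force"],2))
effector.clamp(20); bot.hold(.2); s=status.state()
print(s["gripper_width"],np.round(s["force"],2),np.round(s["tool_pos"],4),s["time_s"])
f=optics.grab_frame("top"); print(dial(f["image"],(333,221.25),1.5,5.5,(-320,38)))
```

```text
[-0.69  0.89 -0.09]
0.2514317639516748 [-0.91  2.36  3.92] [ 0.5629 -0.1065  0.0911] 14.825
(np.float64(4.791657557573539), np.float32(142.45235))
```

```bash
cat > turn.py <<'E'
from h import *
import json,os
from rig import bot,optics,status,effector
st=json.load(open("st.json")) if os.path.exists("st.json") else {"c":[.513,-.1113],"a":5.4}
def rd():
    f=optics.grab_frame("top"); return dial(f["image"],(333,221.25),1.5,5.5,(-320,38)),f
def turn(to,step=8,speed=.05):
    c=np.array(st["c"]); n=max(1,int(np.ceil(abs(to-st["a"])/step)))
    for a in np.linspace(st["a"],to,n+1)[1:]:
        t=np.radians(a); r=np.array([np.cos(t),np.sin(t)])
        bot.move_l([*(c+.05*r),.091],speed=speed)
        s=status.state(); F=np.array(s["force"]); fr=F[:2]@r; ft=F[:2]@[-r[1],r[0]]
        c=c+r*np.clip(fr*.00006,-.0004,.0004)
        d,f=rd(); st["a"]=float(a); st["c"]=c.tolist(); json.dump(st,open("st.json","w"))
        print(f"{a:.1f} dial {d[0]:.2f} ({d[1]:.0f}) fr {fr:.1f} ft {ft:.1f} fz {F[2]:.1f} c {np.round(c,4)} t {s['time_s']:.1f}")
        if abs(fr)>14: print("STOP");break
    return f
E
python3 - <<'E'
from turn import *
f=turn(53)
cv2.imwrite("pics/t1.png",f["image"][:,:,::-1])
E
```

```text
13.3 dial 3.83 (102) fr 0.5 ft 2.2 fz 5.3 c [ 0.513  -0.1113] t 15.2
21.3 dial 3.34 (107) fr 1.7 ft 2.3 fz 5.8 c [ 0.5131 -0.1113] t 15.5
29.2 dial 3.27 (94) fr 1.2 ft 2.3 fz 6.0 c [ 0.5132 -0.1112] t 15.8
37.1 dial 3.25 (90) fr 1.6 ft 1.1 fz 5.5 c [ 0.5133 -0.1112] t 16.2
45.1 dial 3.25 (86) fr 0.6 ft 1.4 fz 6.1 c [ 0.5133 -0.1111] t 16.5
53.0 dial 3.23 (88) fr 2.7 ft 1.4 fz 6.5 c [ 0.5134 -0.111 ] t 16.9
```

Run:
```python
from turn import *
f=turn(200)
cv2.imwrite("pics/t2.png",f["image"][:,:,::-1])
```

```text
60.7 dial 3.25 (85) fr 2.5 ft 2.5 fz 6.5 c [ 0.5135 -0.1109] t 17.2
68.5 dial 3.25 (85) fr 3.3 ft 1.7 fz 7.7 c [ 0.5135 -0.1107] t 17.5
76.2 dial 3.27 (93) fr 3.1 ft 2.1 fz 8.4 c [ 0.5136 -0.1105] t 17.9
83.9 dial 3.34 (104) fr 2.6 ft 1.7 fz 9.6 c [ 0.5136 -0.1104] t 18.2
91.7 dial 3.34 (102) fr 1.4 ft 1.7 fz 8.5 c [ 0.5136 -0.1103] t 18.5
99.4 dial 3.62 (99) fr 2.4 ft 2.2 fz 8.7 c [ 0.5136 -0.1101] t 18.9
107.2 dial 4.72 (120) fr 1.5 ft 0.8 fz 9.8 c [ 0.5135 -0.11  ] t 19.2
114.9 dial 5.61 (60) fr 1.7 ft 1.5 fz 8.5 c [ 0.5135 -0.1099] t 19.5
122.6 dial 7.04 (85) fr 1.1 ft 2.1 fz 9.0 c [ 0.5135 -0.1099] t 19.9
130.4 dial 7.97 (72) fr 0.7 ft 1.8 fz 8.5 c [ 0.5134 -0.1099] t 20.2
138.1 dial 8.00 (67) fr 0.0 ft 1.5 fz 9.9 c [ 0.5134 -0.1099] t 20.5
145.8 dial 7.11 (86) fr 1.3 ft 4.0 fz 10.1 c [ 0.5134 -0.1098] t 20.9
153.6 dial 5.92 (90) fr 0.3 ft 3.4 fz 9.8 c [ 0.5134 -0.1098] t 21.2
161.3 dial 4.82 (138) fr 2.3 ft 1.2 fz 8.6 c [ 0.5132 -0.1098] t 21.5
169.1 dial 3.73 (98) fr 1.3 ft 1.7 fz 9.1 c [ 0.5131 -0.1098] t 21.9
176.8 dial 3.61 (96) fr 1.7 ft 1.0 fz 8.5 c [ 0.513  -0.1097] t 22.2
184.5 dial 3.61 (98) fr 0.9 ft 0.6 fz 7.6 c [ 0.513  -0.1098] t 22.5
192.3 dial 3.63 (99) fr 2.0 ft 1.6 fz 7.4 c [ 0.5129 -0.1098] t 22.9
200.0 dial 3.62 (98) fr 0.7 ft 2.4 fz 7.4 c [ 0.5128 -0.1098] t 23.2
```

View pics/t2.png

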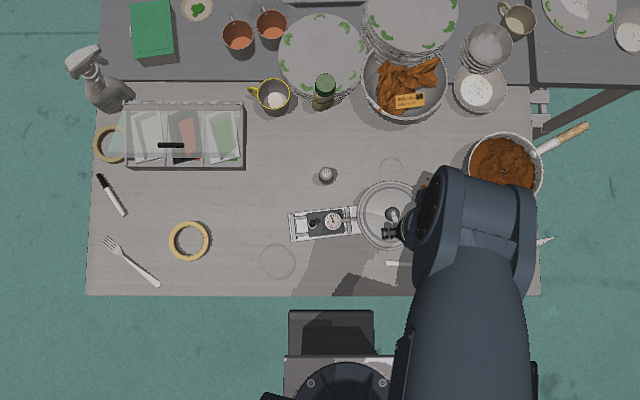

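Run:
```python
from turn import *
turn(160,10); turn(118,4,.03); turn(135,9,.04); bot.hold(.3)
s=status.state(); print(np.round(s["force"],1),s["time_s"]); print(rd()[0])
f=optics.grab_frame("wrist"); cv2.imwrite("pics/w6.png",f["image"][:,:,::-1])
```

```text
190.0 dial 3.34 (103) fr -0.3 ft -0.5 fz 6.9 c [ 0.5129 -0.1098] t 23.6
180.0 dial 3.45 (79) fr -0.9 ft -1.5 fz 7.8 c [ 0.5129 -0.1098] t 24.0
170.0 dial 3.65 (106) fr -0.3 ft -1.4 fz 7.0 c [ 0.5129 -0.1098] t 24.3
160.0 dial 4.84 (111) fr -0.3 ft -1.0 fz 6.8 c [ 0.5129 -0.1098] t 24.7
156.2 dial 5.47 (79) fr -0.7 ft 1.1 fz 7.1 c [ 0.513  -0.1098] t 25.0
152.4 dial 6.03 (78) fr -1.6 ft 0.2 fz 7.1 c [ 0.5131 -0.1099] t 25.3
148.5 dial 6.71 (71) fr -0.7 ft -0.1 fz 8.2 c [ 0.5131 -0.1099] t 25.6
144.7 dial 7.25 (67) fr -0.8 ft 0.3 fz 6.8 c [ 0.5131 -0.1099] t 25.9
140.9 dial 7.59 (55) fr 0.3 ft -1.8 fz 7.8 c [ 0.5131 -0.1099] t 26.2
137.1 dial 7.73 (75) fr -1.4 ft -1.8 fz 6.1 c [ 0.5132 -0.11  ] t 26.6
133.3 dial 7.73 (74) fr 0.0 ft -1.9 fz 6.6 c [ 0.5132 -0.11  ] t 26.9
129.5 dial 7.48 (73) fr 0.2 ft -2.9 fz 6.3 c [ 0.5132 -0.1099] t 27.2
125.6 dial 7.05 (76) fr -0.7 ft -2.6 fz 6.5 c [ 0.5132 -0.11  ] t 27.5
121.8 dial 6.47 (80) fr -0.5 ft -2.9 fz 6.4 c [ 0.5132 -0.11  ] t 27.8
118.0 dial 5.93 (84) fr 0.6 ft -2.4 fz 7.4 c [ 0.5132 -0.11  ] t 28.1
126.5 dial 7.58 (56) fr 0.6 ft 2.0 fz 9.2 c [ 0.5132 -0.1099] t 28.5
135.0 dial 8.05 (60) fr 0.5 ft 1.5 fz 9.1 c [ 0.5132 -0.1099] t 28.9
[-1.  -0.6  9.8] 29.2167
(np.float64(8.066342485173804), np.float32(60.571617))
```

View pics/w6.png

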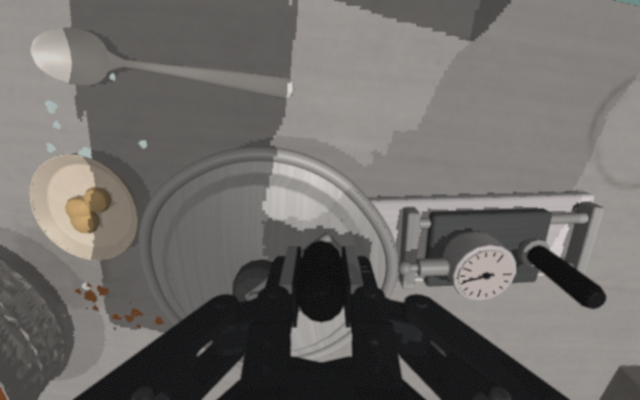

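Run:
```python
from turn import *
effector.let_go(); bot.hold(.2); print(rd()[0])
p=status.state()["tool_pos"]; bot.move_l([p[0],p[1],.2],speed=.12)
bot.move_l([p[0],p[1]-.0,.22],speed=.1); bot.hold(.5)
d,f=rd(); print(d,status.state()["time_s"],status.state()["force"])
t=f["image"][:,:,::-1][160:280,270:470]; cv2.imwrite("pics/top7c.png",cv2.resize(t,None,fx=4,fy=4,interpolation=cv2.INTER_CUBIC))
f=optics.grab_frame("wrist"); cv2.imwrite("pics/w7.png",f["image"][:,:,::-1])
np.savez("w7.npz",**f); W=cloud(f)
m=(W[...,2]>.123)&(W[...,2]<.135)&(np.hypot(W[...,0]-.513,W[...,1]+.11)<.08)
q=W[m].mean(0);print(q,np.degrees(np.arctan2(q[1]+.11,q[0]-.513)))
```

```text
(np.float64(7.973001375002637), np.float32(74.80807))
(np.float64(7.9698135095081835), np.float32(74.83483)) 32.1667 [ 0.08199206  0.63735086 -0.34179556]
[ 0.47788424 -0.07636321  0.12733075] 136.23232366478504
```

View pics/w7.png

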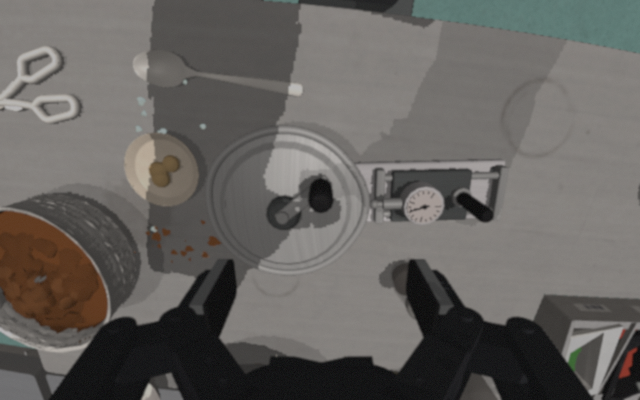

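View pics/top7c.png

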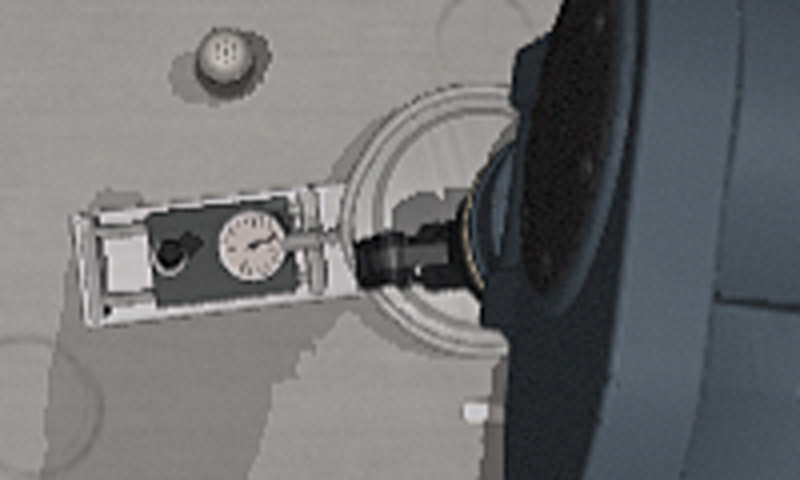

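The lid stayed at the peak after release (crank at about 136°, dial about 8). The gripper is clear and the bystanders haven't moved.

Run:
```python
from rig import job,status
print(status.state()["time_s"]); print(job.finish_job())
```

```text
32.2167
the job is handed in; nothing more can be done
None
```

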